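# Hang the pantry caddy and hold it against its bumper for fastening

### The job

Hang the wooden caddy by its black handle bar in the two-prong steel hook on the blue panel and let go of it. Then, as my third hand while I put in the screw, push the hanging caddy's front towards the panel so that its back presses on the orange spring bumper with a steady 10 N or so (6 to 14 N, never squashing the bumper to its stop); leave everything else on the counter where it is. Finish while still holding that push: do not back off at the end.

Things in the scene. Friction and masses are not known exactly. Their poses are not given: they have to be found in the camera images.
- caddy: open wooden caddy, 150 (x) x 90 (y) x 90 mm (z), walls 6 mm, 0.28 to 0.52 kg, with a fixed black steel handle: uprights at the ends (x = +-73 mm) and a straight round bar 10 mm thick along x, 130 mm long, its centre line 190 mm above the underside. Origin: centre of the underside; z up. It stands on the counter at the start. Symmetric: it may hang either way round.
- caddy_bar (a point): middle of the caddy's handle bar (190 mm above the caddy's underside), axes as the caddy's
- hook: two-prong steel hook on the blue panel. Origin: on the panel's front face, at the hung bar's height. x along the panel, y straight out of it, z up. 8 mm wire prongs at x = +-40 mm run level out of the panel (top 6 mm above the hung bar's centre line), dip into a V notch 62 to 96 mm out (26 mm clear mouth) and end in a tip 12 mm above the hung bar's centre line.
- hook_seat (a point): where the middle of the handle bar lies when hung: 77.5 mm out from the panel face, midway between the prongs, 255 mm above the counter, axes as the hook's. The bar lies along the hook's x, the caddy hangs freely, underside about 65 mm above the counter, back about 3 mm off the bumper.
- bumper (a joint): how far the bumper is pushed in, m: 0 free, 0.020 at its stop. It slides straight towards the panel on a spring of 1.0 N per mm (10 N at 0.010), no preload.
- bumper_face (a point): centre of the orange bumper bar's front face (150 mm along the panel x 34 mm high), when free 29 mm out from the panel face and 110 mm above the counter: mid-height of the hanging caddy. Axes as the panel's, y out of the panel. Pushing the caddy's front at this height puts about the same force on the bumper.
- panel: blue upright board fixed on the counter, 340 x 18 mm, 285 mm high. Origin: foot of its front face, middle; y points out of the front, z up.
- mug: bystander: white mug, 90 mm high
- jar: bystander: amber jar, 110 mm high
- bowl: bystander: terracotta bowl, 120 mm wide
- can: bystander: tin can, 100 mm high
- oil: bystander: green bottle, 200 mm high
- screwdriver: bystander: yellow screwdriver lying on the counter
- screw_tray: bystander: small grey tray, 90 x 70 x 25 mm
Not all that is in view belongs to the job. Leave any pink or red look-alike of the caddy alone.

How it is judged:
On the way, in this order (a step that is already met when the one before it is completed fails the run):
1. the caddy hangs by its bar in the hook, at rest and let go (contact force between caddy and hook above 0.8 N and distance between caddy_bar and hook_seat below 0.02 m and angle between caddy's own z axis and vertical below 0.3 rad and height (world z) of caddy above 0.045 m and contact force between each of the arm, the fingers and caddy below 0.2 N and linear speed of caddy below 0.05 m/s), for 0.3 s.
2. the hanging caddy is pressed on the bumper with 6 to 14 N (contact force between caddy and hook above 0.8 N and distance between caddy_bar and hook_seat below 0.02 m and angle between caddy's own z axis and vertical below 0.3 rad and height (world z) of caddy above 0.045 m and contact force between caddy and bumper between 6 and 14 N), for 0.5 s.
At the end, for the whole second after the job is handed in: the caddy hangs in the hook (bar within 20 mm of the seat, hook carrying it, underside at least 45 mm above the counter, leaning less than 0.3 rad), and the robot still pushes it (more than 4 N) so that it presses on the bumper with 6 to 14 N, at rest (under 20 mm/s), through the last second (all of step 2 and contact force between any of the fingers, the arm and caddy above 4 N and linear speed of caddy below 0.02 m/s); the arm keeps its last pose, push and grip.
It fails at once if the bumper is squashed to its stop (pushed in more than 18.5 mm) (value of joint bumper above 0.0185 m).
It fails at once if another thing on the counter is moved by more than 30 mm (distance of any of mug, jar, bowl, can, oil, screwdriver, screw_tray from where it was at the start of the episode above 0.03 m).
It also fails if it takes over 61 s, if anything falls off the work surface, if the arm or the gripper's body presses on something with over 40 N, if the wrist force passes 120 N, or if a joint passes its speed limit or range.

### The arm

A 7-joint arm with a two-finger parallel gripper is mounted at the origin on the work surface. World frame = base frame: x ahead of the robot, y to its left, z up, the work surface at z = 0. Lengths are in m, angles in rad, forces in N, time in s.
With the tool pointing down it reaches from about 0.425 to 0.875 m from the base axis. Payload 4.7 kg.
Tool frame: the origin (TCP) lies midway between the tips of the shut fingers; the grasp point (between the pads) lies 19 mm behind it; z points along the fingers, y is the line along which they close (so a half turn about z gives the same grasp; the last joint's range is limited). The gripper opens to 87 mm and grips with 3 to 60 N. Pads are 19 mm wide; open, the fingers measure 117 mm over their backs; the gripper's body (75 mm by 190 mm) begins 51 mm behind the grasp point.
Start: joints at [-1.137, 0.321, -0.07, 1.45, 0.023, 1.371, -0.057], TCP at [0.265, 0.594, 0.223] pointing down, gripper open.
Joint ranges: [-2.86, 2.86], [-0.3, 2.09], [-1.38, 1.24], [0.06, 2.45], [-1.56, 4.7], [0.09, 2.05], [-2.69, 2.69]. Speed limits (rad/s): [2.57, 2.57, 3.14, 3.14, 3.14, 3.14, 3.14].

### API

Orientations are given as a 3x3 rotation matrix whose columns are the frame's x, y, z axes.
In Python, from cell import * gives the robot as it stands. The module is installed in compiled form; this text tells all that it offers.
- The arm moves only by the tool drive_tool, never from a script. Its argument "moves" is a list of rows, each a list of 4 numbers: the shift along the tool's x, y, z normalised to -1 to 1, where 1 is 0.3 m, then the turn about the tool's z normalised to -1 to 1, where 1 is 2 rad. In form: [[dx, dy, dz, turn], ...]. A call has 1 to 20 rows; each row is the pose to reach, as a shift and turn from the pose commanded when the call began, along the tool's axes at that moment; what a row does not reach only later rows make up. A row lasts 1/12 s, in which the tool goes at most 41.7 mm and 7.16 degrees, less where a joint would pass 70% of its speed; a pose out of reach is approached as far as the arm can. A call with a number of a shift or a turn outside -1 to 1 is refused whole. A call with a gripper value outside its range is refused whole. "gripper" is the opening, from 0 (shut) to 1 (fully open), set as the call begins (left out, the last holds). The fingers move at their own pace and stop on an object; the grip force is fixed at half the most. Time passes only in rows, so rows that repeat a pose let the fingers close. It gives the time, the measured TCP pose, the force, the opening and the grip force at its end, in the units of the state.
- sense(): the state, without advancing time (a new reading comes with each control period).
- capture(name): name is "scene" or "side" or "wrist"; returns a dict with "pixels" (420x560x3 uint8, red, green, blue), "fx", "fy", "cx", "cy" (pixels), "extrinsics" (4x4, takes a point from camera to world coordinates); the wrist camera has in their place "T_tool_cam" (4x4, takes a point from camera to tool coordinates, whose origin is the TCP and whose axes are the flange's). Camera axes: x right, y down, z forward; pixel columns grow to the right and rows downward; lengths in m; the calibration is good to about 2 mm. A picture is of the moment at which its call begins: read the wrist's pose just before it. There is no depth.
- sign_off(): hands the job in; it is judged then, once.
The state is a dict: "clock": time; "joint_pos": joint angles; "qd": joint speeds; "effort": joint torques, N m; "ee_pos": TCP position; "eef_rot": TCP orientation; "contact_force": force on the tool from outside, world axes, zero at the start; "torque": the same for the moment, N m; "gripper_width": opening from 0.0 (shut) to 1.0 (fully open); "grasp_force": force on a finger pad.
Only numpy, scipy, OpenCV 4.12 (cv2) and the standard library are available. Lean on these libraries where they do the work, as an engineer would, in place of code of your own. Each camera call takes 0.05 s, during which the arm holds its last target. There are 200 camera calls.

## Working session

There is one attempt and no reset: what is moved stays moved. The work goes in short steps, Python scripts to look and compute and a tool call to move; the robot and the scene stay as the last step left them, time stands still between calls to the robot, and variables do not carry over. Pictures are saved under pics/ and viewed, at most 10 in all, crops included, and the job is handed in when it is done.

Besides the shell and the picture viewer there is one more tool, called as name([rows], argument=value, ...), one row to a line, values as JSON. drive_tool: Moves the arm, as the interface text tells. Its arguments: {"type":"object","properties":{"moves":{"type":"array","items":{"type":"array","items":{"type":"number","minimum":-1,"maximum":1}}},"gripper":{"type":"number"}},"required":["moves"]}

```bash
mkdir -p pics
cat > h.py <<'E'
from cell import *
import numpy as np, cv2
def snap(name,fn,crop=None,scale=1):
    s=sense(); c=capture(name); im=c["pixels"][:,:,::-1]
    if "extrinsics" in c: T=np.array(c["extrinsics"])
    else:
        W=np.eye(4);W[:3,:3]=s["eef_rot"];W[:3,3]=s["ee_pos"];T=W@np.array(c["T_tool_cam"])
    np.savez("pics/"+fn+".npz",T=T,k=[c["fx"],c["fy"],c["cx"],c["cy"]],im=im)
    if crop: im=im[crop[1]:crop[3],crop[0]:crop[2]]
    cv2.imwrite("pics/"+fn+".png",cv2.resize(im,None,fx=scale,fy=scale,interpolation=cv2.INTER_CUBIC))
def ray(fn,u,v):
    d=np.load("pics/"+fn+".npz");fx,fy,cx,cy=d["k"];T=d["T"]
    r=T[:3,:3]@np.array([(u-cx)/fx,(v-cy)/fy,1]);return T[:3,3],r/np.linalg.norm(r)
def atz(fn,u,v,z):
    o,r=ray(fn,u,v);return o+r*(z-o[2])/r[2]
def tri(*obs):
    A=np.zeros((3,3));b=np.zeros(3)
    for o in obs:
        c,r=ray(*o);P=np.eye(3)-np.outer(r,r);A+=P;b+=P@c
    p=np.linalg.solve(A,b);return p
def proj(fn,p):
    d=np.load("pics/"+fn+".npz");fx,fy,cx,cy=d["k"];T=d["T"]
    q=T[:3,:3].T@(np.array(p)-T[:3,3]);return np.array([fx*q[0]/q[2]+cx,fy*q[1]/q[2]+cy])
def crop(fn,x0,y0,x1,y1,s,out):
    im=np.load("pics/"+fn+".npz")["im"][y0:y1,x0:x1]
    cv2.imwrite("pics/"+out+".png",cv2.resize(im,None,fx=s,fy=s,interpolation=cv2.INTER_CUBIC))
E
python3 - <<'E'
from h import *
np.set_printoptions(precision=3,suppress=True)
snap("scene","a");snap("side","b");snap("wrist","w")
a=cv2.imread("pics/a.png");b=cv2.imread("pics/b.png")
cv2.imwrite("pics/ab.png",cv2.resize(np.vstack([a,b]),None,fx=.714,fy=.714))
s=sense();print(s["ee_pos"],s["eef_rot"],s["contact_force"],s["clock"])
for f in "ab":print(np.load(f"pics/{f}.npz")["T"])
E
```

```text
[0.265 0.593 0.222] [[-0.913  0.408 -0.001]
 [ 0.408  0.913 -0.001]
 [-0.    -0.001 -1.   ]] [ 0.595  0.075 -0.078] 0.15
[[-0.787  0.403 -0.468  1.263]
 [ 0.618  0.518 -0.592  1.043]
 [ 0.004 -0.755 -0.656  1.306]
 [ 0.     0.     0.     1.   ]]
[[ 0.754 -0.496  0.432 -0.134]
 [-0.657 -0.571  0.492 -0.644]
 [ 0.003 -0.654 -0.756  1.197]
 [ 0.     0.     0.     1.   ]]
```

View pics/a.png

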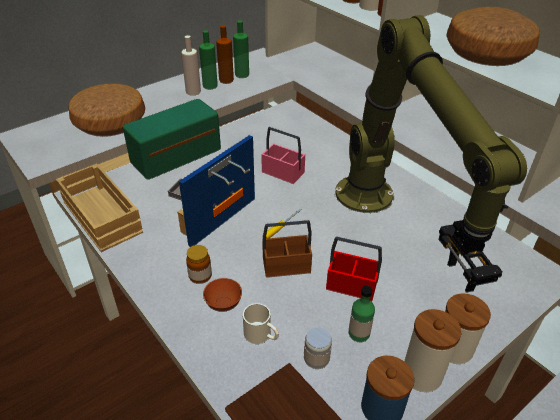

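View pics/b.png

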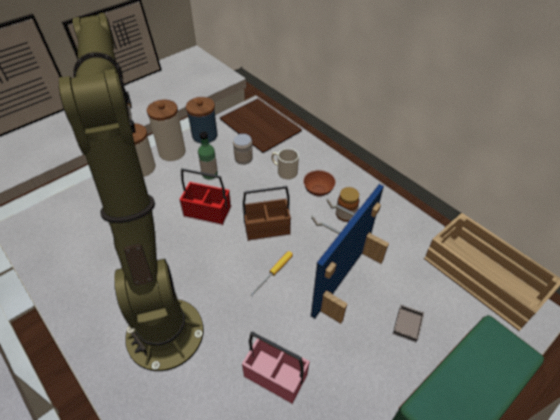

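The wooden (brown) caddy is at scene (287,250) and side (267,215). The panel and hook are at scene (220,185) and side (345,250). The red and pink caddies are decoys. I'll enlarge both views.

Run:
```python
from h import *
crop("a",170,130,330,290,5,"ac0");crop("b",230,160,400,330,5,"bc0")
a=cv2.resize(cv2.imread("pics/ac0.png"),(600,600));b=cv2.resize(cv2.imread("pics/bc0.png"),(600,600))
cv2.imwrite("pics/ac.png",a);cv2.imwrite("pics/bc.png",b)
```

```text
(no output)
```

View pics/ac.png

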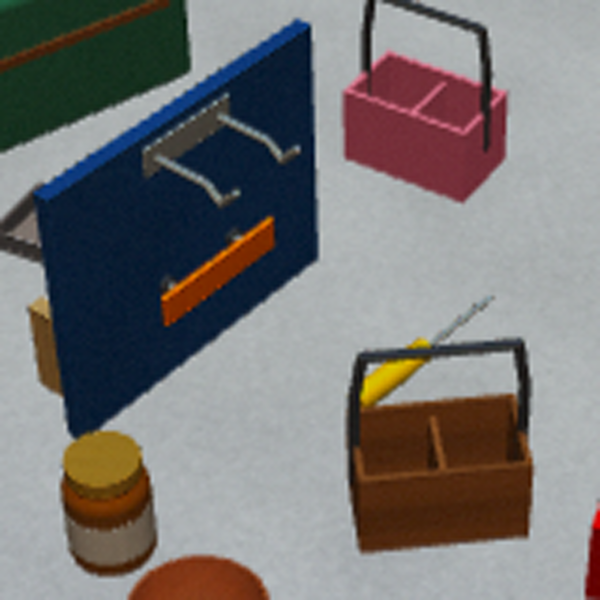

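View pics/bc.png

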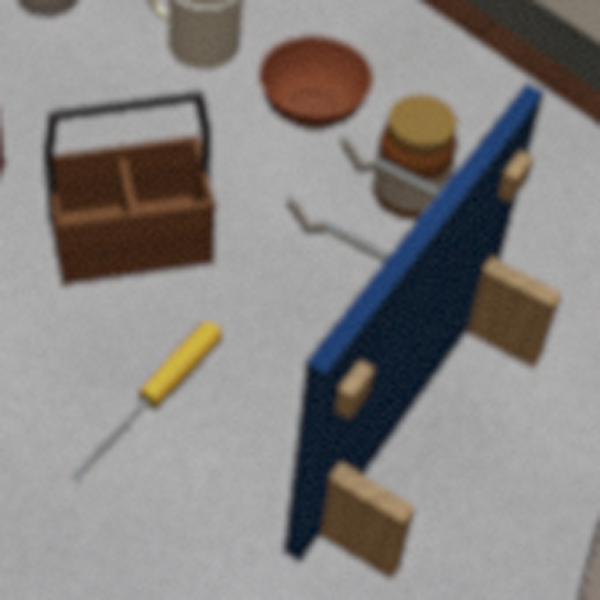

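Run:
```python
from h import *
np.set_printoptions(precision=4,suppress=True)
A=lambda u,v:("a",170+(u+.5)/3.75-.5,130+(v+.5)/3.75-.5)
B=lambda u,v:("b",230+(u+.5)/3.529-.5,160+(v+.5)/3.529-.5)
b1=tri(A(362,357),B(201,97));b2=tri(A(521,344),B(50,118))
print("bar",b1,b2,np.linalg.norm(b1-b2),(b1+b2)/2)
for p in [(362,357),(521,344)]:print(" a@.19",atz(*A(*p),.19))
for p in [(201,97),(50,118)]:print(" b@.19",atz(*B(*p),.19))
# caddy bottom near edges
for p in [(362,550),(527,536)]:print(" a floor",atz(*A(*p),0))
for p in [(64,282),(212,263)]:print(" b floor",atz(*B(*p),0))
for n,p in dict(topL=(47,203),topR=(313,33)).items():print("panel a",n,atz(*A(*p),.285))
for n,p in dict(L=(75,437),R=(318,258)).items():print("panel a foot",n,atz(*A(*p),0))
for p in [(308,362),(528,88)]:print("panel b top",atz(*B(*p),.285))
print("foot b",atz(*B(290,555),0))
t1=tri(A(297,152),B(291,203));t2=tri(A(236,195),B(345,142));print("tips",t1,t2)
v1=tri(A(279,158),B(312,227));v2=tri(A(222,203),B(363,166));print("V",v1,v2)
print("bumper face a corners",[atz(*A(*p),z)[:2] for p,z in [((163,297),.127),((274,217),.127),((166,325),.093),((275,245),.093)]])
s=sense();print(s["joint_pos"])
```

```text
bar [0.5341 0.0748 0.1891] [0.4173 0.1434 0.1877] 0.13543240383287566 [0.4757 0.1091 0.1884]
 a@.19 [0.5345 0.0758 0.19  ]
 a@.19 [0.4201 0.1446 0.19  ]
 b@.19 [0.5337 0.074  0.19  ]
 b@.19 [0.4151 0.1425 0.19  ]
 a floor [0.5615 0.1089 0.    ]
 a floor [0.4369 0.1851 0.    ]
 b floor [0.3941 0.1109 0.    ]
 b floor [0.5175 0.0346 0.    ]
panel a topL [ 0.6881 -0.1512  0.285 ]
panel a topR [ 0.3641 -0.2206  0.285 ]
panel a foot L [ 0.6866 -0.1652  0.    ]
panel a foot R [ 0.3553 -0.2354  0.    ]
panel b top [ 0.3541 -0.2371  0.285 ]
panel b top [ 0.68   -0.1616  0.285 ]
foot b [ 0.3574 -0.2404  0.    ]
tips [ 0.4638 -0.109   0.2596] [ 0.5416 -0.0911  0.2603]
V [ 0.4694 -0.1289  0.2437] [ 0.5458 -0.1088  0.2428]
bumper face a corners [array([ 0.5868, -0.1528]), array([ 0.4404, -0.1855]), array([ 0.5865, -0.1527]), array([ 0.4409, -0.1853])]
[-1.1369  0.3216 -0.0701  1.4514  0.0226  1.3708 -0.0569]
```

Run:
```python
from h import *
crop("a",410,190,540,310,4.5,"g")
a=cv2.imread("pics/g.png");w=cv2.resize(cv2.imread("pics/w.png"),None,fx=.35,fy=.35)
c=np.zeros((540,800,3),np.uint8);c[:,:585]=a;c[:w.shape[0],590:590+w.shape[1]]=w;cv2.imwrite("pics/g.png",c)
A=lambda u,v:("a",170+(u+.5)/3.75-.5,130+(v+.5)/3.75-.5)
print("jar",atz(*A(110,572),0),"bowl",atz("a",222,306,0))
print("screwdriver",atz(*A(490,298),0),atz(*A(365,400),0.01))
e,R=np.array(sense()["ee_pos"]),np.array(sense()["eef_rot"])
for p in ([0,.0585,0],[0,-.0585,0],[0,.095,-.07],[0,-.095,-.07],[0.0375,0,-.07],[-.0375,0,-.07]):print(p,(proj("a",e+R@p)-[410,190])*4.5)
```

```text
jar [ 0.74853013 -0.00480926  0.        ] bowl [0.7439617  0.12211278 0.        ]
screwdriver [ 0.25641183 -0.07930978  0.        ] [ 0.45092982 -0.03110612  0.01      ]
[0, 0.0585, 0] [274.62637301 462.81275747]
[0, -0.0585, 0] [178.41811665 321.44478206]
[0, 0.095, -0.07] [339.20532651 430.4518257 ]
[0, -0.095, -0.07] [174.80989556 200.91331071]
[0.0375, 0, -0.07] [310.4080682  298.91035745]
[-0.0375, 0, -0.07] [194.87877395 321.18444413]
```

View pics/g.png

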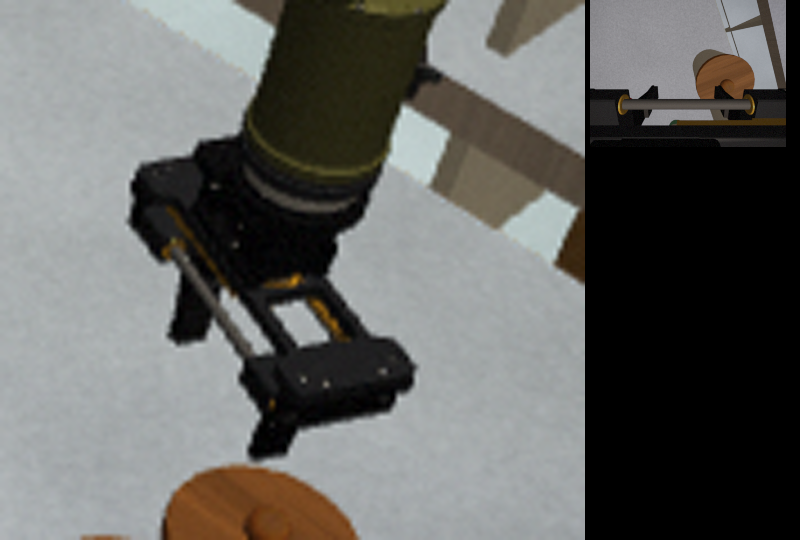

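The gripper is a wide frame, about 190 mm along y and 75 mm thick, so the frame will have to pass under the hung bar during the push. I'll estimate its z-thickness from an overlay.

Run:
```python
from h import *
e,R=np.array(sense()["ee_pos"]),np.array(sense()["eef_rot"])
im=cv2.imread("pics/g.png")[:,:585].copy()
P=lambda p:tuple(((proj("a",e+R@np.array(p))-[410,190]+.5)*4.5).astype(int))
for z,c in [(-.07,(0,0,255)),(-.11,(0,255,0)),(-.14,(255,255,0))]:
    q=np.array([P([sx*.0375,sy*.095,z]) for sx,sy in [(1,1),(1,-1),(-1,-1),(-1,1)]]);cv2.polylines(im,[q],True,c,1)
for x in(.0095,-.0095):cv2.line(im,P([x,.0585,0]),P([x,.0585,-.07]),(255,0,255),1)
cv2.imwrite("pics/g2.png",im)
```

```text
(no output)
```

View pics/g2.png

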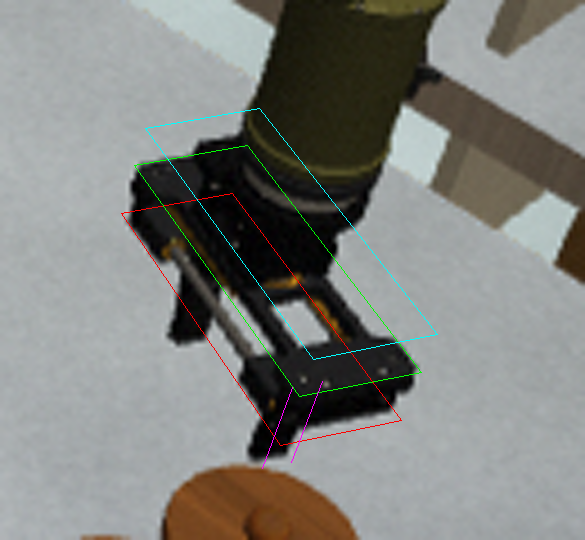

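drive_tool([
  [0, 0, -0.35, 0.064],
  [0, 0, -0.35, 0.064],
  [0, 0, -0.35, 0.064],
  [0, 0, -0.35, 0.064],
], gripper=1)

```text
clock: 0.48
ee_pos: [0.2657, 0.5956, 0.3344]
eef_rot: [[-0.854, 0.521, 0.004], [0.521, 0.854, 0.01], [0.002, 0.01, -1.0]]
contact_force: [-1.1, -0.5, -0.1]
gripper_width: 1.0
grasp_force: 0.0
```

The overlay puts the frame between about 72 and 110 mm behind the TCP, so it fits under the hung bar if I push with the TCP at z≈0.105. Next I go above the caddy.

drive_tool([
  [-0.722, -0.508, 0, 0],
  [-0.722, -0.508, 0, 0],
  [-0.722, -0.508, 0, 0],
  [-0.722, -0.508, 0, 0],
  [-0.722, -0.508, 0, 0],
  [-0.722, -0.508, 0, 0],
  [-0.722, -0.508, 0, 0],
  [-0.722, -0.508, 0, 0],
])

```text
clock: 1.15
ee_pos: [0.3734, 0.3455, 0.3275]
eef_rot: [[-0.849, 0.528, 0.001], [0.528, 0.849, -0.001], [-0.001, -0.001, -1.0]]
contact_force: [0.4, -0.3, -0.4]
gripper_width: 0.997
grasp_force: 0.0
```

drive_tool([
  [-0.722, -0.508, 0.1, 0],
  [-0.722, -0.508, 0.1, 0],
  [-0.722, -0.508, 0.1, 0],
  [-0.722, -0.508, 0.1, 0],
  [-0.722, -0.508, 0.1, 0],
  [-0.722, -0.508, 0.1, 0],
  [-0.722, -0.508, 0.1, 0],
  [-0.722, -0.508, 0.1, 0],
  [-0.722, -0.508, 0.1, 0],
  [-0.722, -0.508, 0.1, 0],
])

```text
clock: 1.98
ee_pos: [0.4754, 0.11, 0.2972]
eef_rot: [[-0.855, 0.518, -0.001], [0.518, 0.855, 0.001], [0.001, 0.0, -1.0]]
contact_force: [0.5, 0.0, -0.1]
gripper_width: 1.003
grasp_force: 0.0
```

Run:
```python
from h import *
snap("wrist","w2");s=sense();print(s["ee_pos"],s["eef_rot"],s["joint_pos"])
for p in ([.4765,.1095,.19],[.5345,.075,.19],[.418,.144,.19]):print(proj("w2",p))
```

```text
[0.47538604 0.1102131  0.29729988] [[-8.55656086e-01  5.17544518e-01 -5.77969807e-04]
 [ 5.17544399e-01  8.55656281e-01  3.51693524e-04]
 [ 6.76560551e-04  1.80366822e-06 -9.99999771e-01]] [-0.67123449 -0.06757241  0.37135172  1.73137275  0.02411072  1.47367512
  0.72381359]
[274.25647928 210.06679429]
[274.98209344 280.91847088]
[273.1027902  128.57345254]
```

View pics/w2.png

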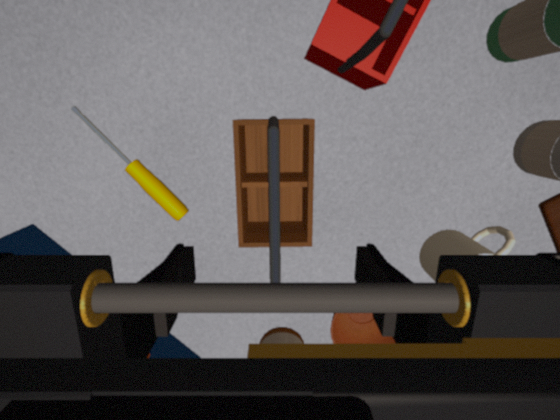

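The bar runs vertically at column 274, as predicted, and its top end is at about (273,121). It is aligned, so I descend and grip.

drive_tool([
  [0, 0, 0.2, 0],
  [0, 0, 0.3, 0],
  [0, 0, 0.42, 0],
  [0, 0, 0.42, 0],
  [0, 0, 0.42, 0],
  [0, 0, 0.42, 0],
])

```text
clock: 2.53
ee_pos: [0.4772, 0.1092, 0.1738]
eef_rot: [[-0.855, 0.519, 0.003], [0.519, 0.855, 0.001], [-0.002, 0.002, -1.0]]
contact_force: [0.4, -0.6, 0.4]
gripper_width: 0.999
grasp_force: 0.0
```

drive_tool([
  [0, 0, 0, 0],
  [0, 0, 0, 0],
  [0, 0, 0, 0],
  [0, 0, 0, 0],
  [0, 0, 0, 0],
  [0, 0, 0, 0],
  [0, 0, 0, 0],
  [0, 0, 0, 0],
  [0, 0, 0, 0],
  [0, 0, 0, 0],
], gripper=0)

```text
clock: 3.37
ee_pos: [0.476, 0.1077, 0.1715]
eef_rot: [[-0.854, 0.521, -0.0], [0.521, 0.854, -0.0], [0.0, -0.0, -1.0]]
contact_force: [0.3, -0.2, 0.8]
gripper_width: 0.324
grasp_force: 0.0
```

drive_tool([
  [0, 0, 0, 0],
  [0, 0, 0, 0],
  [0, 0, 0, 0],
  [0, 0, 0, 0],
  [0, 0, 0, 0],
  [0, 0, 0, 0],
])

```text
clock: 3.87
ee_pos: [0.4762, 0.1078, 0.1715]
eef_rot: [[-0.854, 0.521, 0.0], [0.521, 0.854, 0.0], [-0.0, 0.0, -1.0]]
contact_force: [1.3, 0.0, -1.9]
gripper_width: 0.098
grasp_force: 30.0
```

drive_tool([
  [0, 0, -0.05, 0],
  [0, 0, -0.12, 0],
  [0, 0, -0.2, 0],
  [0, 0, -0.28, 0],
  [0, 0, -0.35, 0],
  [0, 0, -0.4, 0],
  [0, 0, -0.4, 0],
  [0, 0, -0.4, 0],
])

```text
clock: 4.53
ee_pos: [0.4759, 0.1077, 0.2911]
eef_rot: [[-0.854, 0.521, -0.0], [0.521, 0.854, -0.0], [0.0, -0.0, -1.0]]
contact_force: [0.6, -0.5, -4.6]
gripper_width: 0.104
grasp_force: 30.0
```

Run:
```python
from h import *
s=sense();e=np.array(s["ee_pos"]);R=np.array(s["eef_rot"]);print(e,s["contact_force"],s["gripper_width"])
n=np.array([-.218,.976,0]);P0=np.array([.521,-.197,0])
t=np.array([.976,.218,0])
for lab,p in dict(V=(.5076,-.1189,0),tip=(.5027,-.1,0)).items():q=np.array(p)-P0;print(lab,q@t,q@n)
for d in (.13,.0825):
    g=np.array([.505,-.1205,0])+(d-.0775)*n;g[2]=.291
    print(d,g,R.T@(g-e)/.3)
print("turn",-(np.radians(102.6)-np.arctan2(R[1,1],R[0,1]))/2)
```

```text
[0.47588948 0.10768311 0.29105718] [ 0.63023626 -0.46180685 -4.6207019 ] 0.10400783004159118
V 0.003947400000000033 0.07914679999999999
tip 0.0032852000000000185 0.0986614
0.13 [ 0.493555 -0.06926   0.291   ] [-3.57432434e-01 -4.72848579e-01  1.93120839e-04]
0.0825 [ 0.50391 -0.11562  0.291  ] [-4.67377185e-01 -5.86796388e-01  1.90465275e-04]
turn -0.3838393145972352
```

drive_tool([
  [-0.03, -0.04, 0, -0.03],
  [-0.08, -0.1, 0, -0.08],
  [-0.13, -0.17, 0, -0.14],
  [-0.18, -0.24, 0, -0.19],
  [-0.23, -0.31, 0, -0.25],
  [-0.28, -0.37, 0, -0.3],
  [-0.32, -0.42, 0, -0.34],
  [-0.345, -0.455, 0, -0.37],
  [-0.357, -0.473, 0, -0.384],
  [-0.357, -0.473, 0, -0.384],
  [-0.357, -0.473, 0, -0.384],
  [-0.357, -0.473, 0, -0.384],
  [-0.357, -0.473, 0, -0.384],
  [-0.357, -0.473, 0, -0.384],
])

```text
clock: 5.7
ee_pos: [0.4935, -0.0683, 0.2912]
eef_rot: [[-0.976, -0.22, -0.001], [-0.22, 0.976, 0.0], [0.001, 0.0, -1.0]]
contact_force: [-0.3, -0.4, -4.1]
gripper_width: 0.102
grasp_force: 30.0
```

Run:
```python
from h import *
snap("scene","a3",(180,120,330,270),3.6);snap("side","b3",(230,140,380,290),3.6)
a=cv2.imread("pics/a3.png");b=cv2.imread("pics/b3.png");cv2.imwrite("pics/ab3.png",cv2.resize(np.hstack([a,b]),(800,400)))
s=sense();print(s["ee_pos"],s["eef_rot"],s["contact_force"])
```

```text
[ 0.49355618 -0.06859615  0.2914779 ] [[-9.75671327e-01 -2.19238367e-01 -3.22109171e-05]
 [-2.19238368e-01  9.75671324e-01  7.17565116e-05]
 [ 1.56954878e-05  7.70726398e-05 -9.99999997e-01]] [-0.1335853  -0.50972351 -3.36721786]
```

View pics/ab3.png

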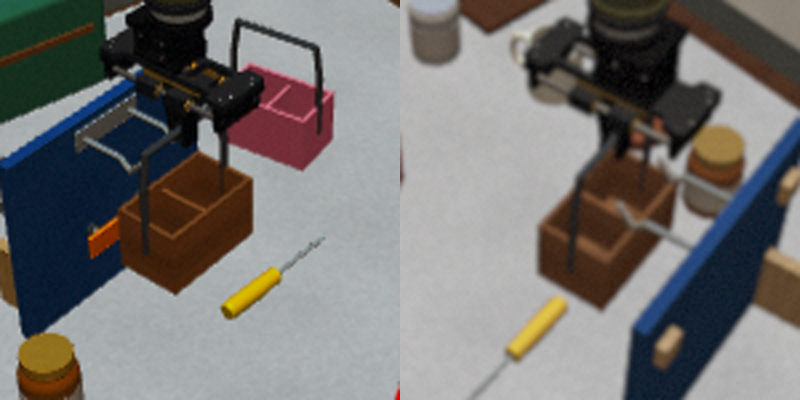

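The caddy hangs upright and parallel to the panel, with the bar clear above the prong tips. I move in over the notch and lower partway.

drive_tool([
  [0, -0.03, 0, 0],
  [0, -0.07, 0, 0],
  [0, -0.11, 0, 0],
  [0, -0.145, 0, 0],
  [0, -0.163, 0, 0],
  [0, -0.163, 0, 0],
  [0, -0.163, 0, 0],
  [0, -0.163, 0, 0],
  [0, -0.163, 0.03, 0],
  [0, -0.163, 0.06, 0],
  [0, -0.163, 0.09, 0],
  [0, -0.163, 0.12, 0],
  [0, -0.163, 0.12, 0],
  [0, -0.163, 0.12, 0],
])

```text
clock: 6.97
ee_pos: [0.5037, -0.1167, 0.2546]
eef_rot: [[-0.976, -0.219, -0.002], [-0.219, 0.976, 0.0], [0.002, 0.0, -1.0]]
contact_force: [-0.1, 1.0, -3.8]
gripper_width: 0.1
grasp_force: 30.0
```

Run:
```python
from h import *
snap("scene","a4",(180,120,330,270),3.6);snap("side","b4",(250,150,350,250),5.4)
a=cv2.imread("pics/a4.png");b=cv2.imread("pics/b4.png");cv2.imwrite("pics/ab4.png",cv2.resize(np.hstack([a,b]),(800,400)))
s=sense();print(s["ee_pos"],s["contact_force"],s["torque"])
```

```text
[ 0.50440724 -0.11691426  0.2557684 ] [-0.22896007 -0.64493412 -3.70012741] [0.03179851 0.00380535 0.05429025]
```

View pics/ab4.png

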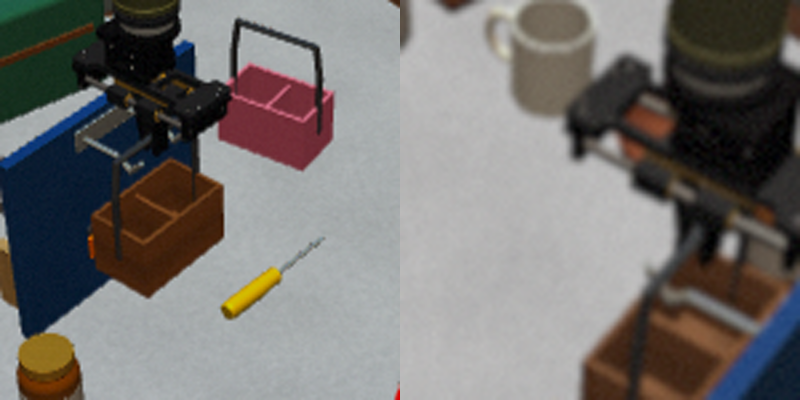

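The bar sits above both V notches with no contact yet. I lower it into the seat.

drive_tool([
  [0, 0, 0.02, 0],
  [0, 0, 0.035, 0],
  [0, 0, 0.05, 0],
  [0, 0, 0.06, 0],
  [0, 0, 0.06, 0],
  [0, 0, 0.06, 0],
])

```text
clock: 7.57
ee_pos: [0.5048, -0.1182, 0.2378]
eef_rot: [[-0.976, -0.218, 0.002], [-0.218, 0.976, -0.002], [-0.001, -0.002, -1.0]]
contact_force: [2.1, -2.7, -3.4]
gripper_width: 0.104
grasp_force: 30.0
```

drive_tool([
  [0, 0.004, 0.006, 0],
  [0, 0.004, 0.006, 0],
  [0, 0.004, 0.006, 0],
  [0, 0.004, 0.006, 0],
  [0, 0.004, 0.006, 0],
  [0, 0.004, 0.006, 0],
  [0, 0.004, 0.006, 0],
  [0, 0.004, 0.006, 0],
], gripper=0.5)

```text
clock: 8.23
ee_pos: [0.5039, -0.1155, 0.2357]
eef_rot: [[-0.976, -0.219, -0.0], [-0.219, 0.976, 0.0], [0.0, 0.0, -1.0]]
contact_force: [-0.0, 0.2, 0.5]
gripper_width: 0.488
grasp_force: 0.0
```

drive_tool([
  [0, 0, -0.05, 0],
  [0, 0, -0.1, 0],
  [0, 0, -0.18, 0],
  [0, 0, -0.28, 0],
  [0, 0, -0.35, 0],
  [0, 0, -0.35, 0],
  [0, 0, -0.35, 0],
  [0, 0, -0.35, 0],
])

```text
clock: 8.9
ee_pos: [0.5036, -0.1156, 0.3399]
eef_rot: [[-0.976, -0.219, -0.001], [-0.219, 0.976, 0.0], [0.001, 0.0, -1.0]]
contact_force: [-0.2, -0.7, -0.9]
gripper_width: 0.496
grasp_force: 0.0
```

Run:
```python
from h import *
s=sense();e=np.array(s["ee_pos"]);print(e,s["contact_force"],s["gripper_width"])
snap("scene","a5",(180,120,330,270),3.6);snap("side","b5",(250,140,370,260),4.5)
a=cv2.imread("pics/a5.png");b=cv2.imread("pics/b5.png");cv2.imwrite("pics/ab5.png",cv2.resize(np.hstack([a,b]),(800,400)))
```

```text
[ 0.50363449 -0.11555512  0.33991651] [-0.22822433 -0.74317755 -0.88805757] 0.49594484876763606
```

View pics/ab5.png

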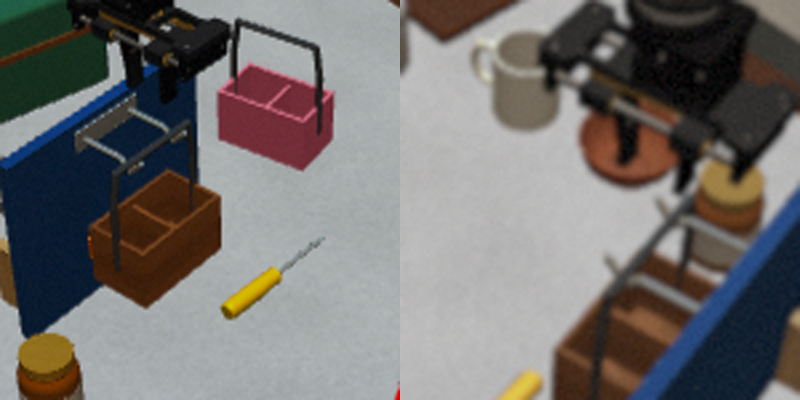

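The caddy hangs in both notches and has been let go. I'll back out, lower with the fingers fully open, and push with the panel-side finger, keeping the frame under the bar.

drive_tool([
  [0, 0.1, 0, 0],
  [0, 0.2, 0, 0],
  [0, 0.3, 0, 0],
  [0, 0.4, 0, 0],
  [0, 0.475, 0, 0],
  [0, 0.475, 0, 0],
  [0, 0.475, 0.1, 0],
  [0, 0.475, 0.2, 0],
  [0, 0.475, 0.3, 0],
  [0, 0.475, 0.4, 0],
  [0, 0.475, 0.5, 0],
  [0, 0.475, 0.6, 0],
  [0, 0.475, 0.7, 0],
  [0, 0.475, 0.783, 0],
  [0, 0.475, 0.783, 0],
  [0, 0.475, 0.783, 0],
  [0, 0.475, 0.783, 0],
  [0, 0.475, 0.783, 0],
  [0, 0.475, 0.783, 0],
], gripper=1)

```text
clock: 10.58
ee_pos: [0.4742, 0.0235, 0.1075]
eef_rot: [[-0.976, -0.218, 0.003], [-0.218, 0.976, 0.001], [-0.003, 0.0, -1.0]]
contact_force: [-0.4, -0.5, -0.6]
gripper_width: 0.998
grasp_force: 0.0
```

drive_tool([
  [0, -0.05, 0, 0],
  [0, -0.09, 0, 0],
  [0, -0.11, 0, 0],
  [0, -0.12, 0, 0],
  [0, -0.12, 0, 0],
  [0, -0.12, 0, 0],
  [0, -0.12, 0, 0],
  [0, -0.12, 0, 0],
])

```text
clock: 11.25
ee_pos: [0.4806, -0.0111, 0.1059]
eef_rot: [[-0.976, -0.219, -0.0], [-0.219, 0.976, 0.0], [-0.0, 0.0, -1.0]]
contact_force: [-1.3, 0.3, 0.4]
gripper_width: 0.999
grasp_force: 0.0
```

drive_tool([
  [0, -0.01, 0, 0],
  [0, -0.02, 0, 0],
  [0, -0.02, 0, 0],
  [0, -0.02, 0, 0],
  [0, -0.02, 0, 0],
])

```text
clock: 11.67
ee_pos: [0.482, -0.0177, 0.1058]
eef_rot: [[-0.976, -0.218, -0.0], [-0.218, 0.976, -0.0], [0.0, -0.0, -1.0]]
contact_force: [0.7, -0.1, -0.4]
gripper_width: 1.0
grasp_force: 0.0
```

drive_tool([
  [0, -0.005, 0, 0],
  [0, -0.01, 0, 0],
  [0, -0.01, 0, 0],
  [0, -0.01, 0, 0],
  [0, -0.01, 0, 0],
  [0, -0.01, 0, 0],
])

```text
clock: 12.17
ee_pos: [0.4827, -0.0206, 0.1059]
eef_rot: [[-0.976, -0.218, 0.0], [-0.218, 0.976, 0.0], [-0.0, 0.0, -1.0]]
contact_force: [-0.3, -0.2, 0.2]
gripper_width: 1.002
grasp_force: 0.1
```

drive_tool([
  [0, -0.005, 0, 0],
  [0, -0.01, 0, 0],
  [0, -0.01, 0, 0],
  [0, -0.01, 0, 0],
  [0, -0.01, 0, 0],
  [0, -0.01, 0, 0],
])

```text
clock: 12.67
ee_pos: [0.483, -0.0224, 0.1056]
eef_rot: [[-0.976, -0.219, -0.001], [-0.219, 0.976, 0.001], [0.0, 0.001, -1.0]]
contact_force: [-0.2, 4.2, -2.5]
gripper_width: 1.001
grasp_force: 2.3
```

```bash
cat > m.py <<'E'
from h import *
n=np.array([-.218,.976,0]);L=[]
for i in range(6):
    c=capture("scene");s=sense();L.append([np.array(s["contact_force"])@n,s["contact_force"][2],(np.array(s["ee_pos"])-[.505,-.1205,0])@n*1e3+77.5,s["grasp_force"]])
print(s["clock"],"Fn Fz d grasp",np.mean(L,0).round(2),np.std(L,0).round(2))
E
python3 m.py
```

```text
12.9667 Fn Fz d grasp [  5.51  -2.78 177.97   2.3 ] [0.52 0.6  0.01 0.  ]
```

drive_tool([
  [0, -0.003, 0, 0],
  [0, -0.006, 0, 0],
  [0, -0.006, 0, 0],
  [0, -0.006, 0, 0],
  [0, -0.006, 0, 0],
])

```text
clock: 13.38
ee_pos: [0.4831, -0.0233, 0.1053]
eef_rot: [[-0.976, -0.22, -0.001], [-0.22, 0.976, 0.002], [0.001, 0.002, -1.0]]
contact_force: [-0.2, 7.7, -3.1]
gripper_width: 1.001
grasp_force: 3.2
```

```bash
python3 m.py
```

```text
13.6833 Fn Fz d grasp [  7.01  -2.97 177.18   3.22] [0.45 0.59 0.01 0.  ]
```

Bumper contact began at d≈180 mm. The downward friction on the tool shows the finger is partly lifting the caddy, so I'll move slightly down while pushing further to keep the bar seated.

drive_tool([
  [0, 0, 0.005, 0],
  [0, -0.002, 0.01, 0],
  [0, -0.004, 0.012, 0],
  [0, -0.006, 0.012, 0],
  [0, -0.006, 0.012, 0],
  [0, -0.006, 0.012, 0],
])

```text
clock: 14.18
ee_pos: [0.4841, -0.025, 0.1035]
eef_rot: [[-0.976, -0.22, -0.0], [-0.22, 0.976, 0.003], [-0.0, 0.003, -1.0]]
contact_force: [-5.8, 8.1, 8.8]
gripper_width: 0.999
grasp_force: 5.4
```

```bash
python3 m.py
```

```text
14.4833 Fn Fz d grasp [  9.25   8.39 175.24   5.37] [0.59 0.34 0.01 0.  ]
```

drive_tool([
  [0, -0.002, 0.002, 0],
  [0, -0.005, 0.005, 0],
  [0, -0.007, 0.008, 0],
  [0, -0.007, 0.008, 0],
  [0, -0.007, 0.008, 0],
])

```text
clock: 14.9
ee_pos: [0.485, -0.0261, 0.1018]
eef_rot: [[-0.975, -0.22, 0.0], [-0.22, 0.975, 0.004], [-0.001, 0.004, -1.0]]
contact_force: [-7.1, 10.4, 13.8]
gripper_width: 0.998
grasp_force: 7.2
```

```bash
python3 m.py
```

```text
15.2 Fn Fz d grasp [ 11.65  12.69 173.95   7.19] [0.17 0.67 0.02 0.  ]
```

drive_tool([
  [0, 0, -0.003, 0],
  [0, 0, -0.006, 0],
  [0, 0, -0.006, 0],
  [0, 0, -0.006, 0],
])

```text
clock: 15.53
ee_pos: [0.4847, -0.0258, 0.1024]
eef_rot: [[-0.975, -0.221, 0.0], [-0.221, 0.975, 0.004], [-0.001, 0.004, -1.0]]
contact_force: [-3.6, 9.8, 5.2]
gripper_width: 0.997
grasp_force: 5.9
```

```bash
python3 m.py
python3 - <<'E'
from h import *
np.set_printoptions(precision=2,suppress=True,linewidth=150)
snap("scene","a6")
n=np.array([-.218,.976,0]);t=np.array([.976,.218,0]);P=np.array([.521,-.197,0])
c=P+.029*n+.075*t+[0,0,.11]
print("pred left end free",proj("a",c),"pushed10",proj("a",c-.01*n))
for f in("a","a6"):
    im=np.load(f"pics/{f}.npz")["im"].astype(float)[195:225,200:232]
    o=np.clip(im[:,:,2]-im[:,:,0]-40,0,None)*(im[:,:,2]>1.6*im[:,:,1])
    print(f,"rows",[(195+i,round(200+(r@np.arange(32))/r.sum(),1),int(r.sum())) for i,r in enumerate(o) if r.sum()>60])
    print((im[8:24,6:22,2]-im[8:24,6:22,0]).astype(int))
E
```

```text
15.8333 Fn Fz d grasp [ 11.07   4.7  174.42   5.89] [0.48 0.43 0.01 0.  ]
pred left end free [213.26 212.79] pushed10 [211.16 211.56]
a rows [(195, np.float64(231.0), 92), (196, np.float64(230.7), 243), (197, np.float64(229.7), 520), (198, np.float64(228.9), 576), (199, np.float64(228.3), 629), (200, np.float64(227.2), 849), (201, np.float64(226.6), 917), (202, np.float64(225.9), 1038), (203, np.float64(225.0), 1168), (204, np.float64(223.9), 1156), (205, np.float64(222.7), 1223), (206, np.float64(221.5), 1292), (207, np.float64(219.8), 1183), (208, np.float64(218.6), 1229), (209, np.float64(217.8), 1210), (210, np.float64(217.5), 843), (211, np.float64(216.9), 761), (212, np.float64(216.8), 660), (213, np.float64(215.7), 456), (214, np.float64(215.4), 338), (215, np.float64(215.0), 269), (216, np.float64(214.0), 106)]
[[-39 -37 -39 -39 -44 -38 -42 -36 -21 -27 -36 -38 -41 -13  95 217]
 [-39 -38 -38 -36 -40 -39 -38 -25 -12  -6  -5 -29   9 112 212 210]
 [-39 -36 -43 -40 -41 -43 -33  -5  -2  -9  18  62 173 210 172 128]
 [-41 -40 -38 -38 -41 -42 -27   4   7   4 110 217 211 132 127 127]
 
[... 2115 characters left out ...]
  58  58  56  61  61  30   3]
 [-39 -42 -43 -36 -39  77  55  54  55  58  59  62  58  59  27   1]
 [-38 -40 -40 -40 -39  35  54  54  55  55  57  59  57  57  30   3]
 [-38 -46 -38 -37 -40  29  53  51  58  55  53  56  55  57  28   3]
 [-43 -39 -39 -41 -39  14  47  48  50  53  56  54  55  59  29   4]
 [-41 -39 -41 -36 -40 -10  51  50  53  54  54  61  52  53  28   3]
 [-41 -45 -41 -37 -40 -20  69  51  49  51  51  51  55  55  31   3]
 [-41 -41 -38 -40 -41 -41  64  54  48  49  52  53  49  53  24   6]
 [-45 -40 -44 -44 -40 -38  27  51  50  51  50  54  50  50  26   6]
 [-40 -38 -40 -37 -41 -39  25  52  53  52  51  49  47  48  30   5]
 [-41 -44 -38 -39 -41 -41  28  48  52  55  51  50  51  48  39   4]]
```

The bumper's left edge has moved about 1.7 px, where 10 mm would be 2.1 px. That makes it about 8 mm pushed in, or about 8 N, which agrees with the force and lever estimate. One small nudge, then hold.

drive_tool([
  [0, -0.002, 0, 0],
  [0, -0.003, 0, 0],
  [0, -0.003, 0, 0],
  [0, -0.003, 0, 0],
  [0, -0.003, 0, 0],
  [0, -0.003, 0, 0],
  [0, -0.003, 0, 0],
  [0, -0.003, 0, 0],
  [0, -0.003, 0, 0],
  [0, -0.003, 0, 0],
  [0, -0.003, 0, 0],
  [0, -0.003, 0, 0],
])

```text
clock: 16.88
ee_pos: [0.4847, -0.0259, 0.1024]
eef_rot: [[-0.975, -0.221, -0.0], [-0.221, 0.975, 0.005], [-0.001, 0.005, -1.0]]
contact_force: [-3.5, 12.2, 5.0]
gripper_width: 0.996
grasp_force: 6.7
```

```bash
python3 m.py
python3 - <<'E'
from h import *
snap("scene","a7");im=np.load("pics/a7.npz")["im"].astype(int);print((im[205:217,209:214,2]-im[205:217,209:214,0]))
E
```

```text
17.1833 Fn Fz d grasp [ 12.65   4.83 174.23   6.71] [0.31 0.32 0.01 0.  ]
[[-41 -38 -18  59  59]
 [-41 -42 -20  53  54]
 [-38 -37   8  57  57]
 [-35 -40 155  62  56]
 [-40 -39  83  57  54]
 [-41 -42  69  56  58]
 [-43 -39  29  53  52]
 [-39 -42  24  50  50]
 [-42 -38  17  48  49]
 [-43 -38 -26  49  48]
 [-38 -43 -41  62  52]
 [-43 -40 -41  24  52]]
```

```bash
python3 -c "
from cell import *
print(sign_off())"
```

```text
the job is handed in; nothing more can be done
None
```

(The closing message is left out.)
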